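Press a spring-backed mirror mount to its mark

TASK

Two spring-backed mirror tilt mounts are screwed to the bench: check the spring of the one with the orange pad. With the fingertips, press the orange pad down until the red pointer stands in the green mark on its scale, without pushing it out past the bottom of the mark, hold it there for about a second, then let go so that the plate springs back to rest. Do not touch either mirror, and leave the other mount and the loose things around alone.

Things in the scene. Friction and masses are not known exactly. Their poses are not given: they have to be found in the camera images.
- pad_top_orange (a point): centre of the top face of the orange thumb pad, a round cap 21 mm across standing 16 mm above the plate's top face at the plate's far corner. It is the point to press, straight down; at rest it is 90 mm above the table. Its z axis is the plate's normal
- axis_orange (a point): centre of the orange-padded mount, on its tilt axis, 70 mm above the table. The mount is screwed to the table and turned about the vertical: its x axis points level from here to the pad, whose centre is 55 mm out along x and 20 mm above the axis at rest; its y axis is the tilt axis.
- plate_orange (a joint): tilt of the orange-padded plate, rad: 0 at rest against its stop, growing as the pad is pressed down, 0.38 at the hard stop. The pad centre sinks about 55 mm x sin(tilt), the pointer 131 mm x sin(tilt). A spring resists and returns it: about 4 N at the pad to start it, about 8 N at 0.2 rad
- pointer_orange (a point): the orange-padded mount's pointer: a point on its red needle, 3 mm thick, which lies level across the front of the white scale. It is rigid with the plate, 131 mm out from the tilt axis along x and 24 mm along +y, 70 mm above the table at rest, and sinks as the pad is pressed
- mark_orange (a point): centre of the green mark of the orange-padded mount: a fixed clip 14 mm high and 30 mm wide on the scale, behind the needle's path. At rest the needle stands 18 to 34 mm above this point. z is vertical
- pad_top_blue (a point): centre of the top face of the blue thumb pad, a round cap 21 mm across standing 16 mm above the plate's top face at the plate's far corner. It is the point to press, straight down; at rest it is 90 mm above the table. Its z axis is the plate's normal
- axis_blue (a point): centre of the blue-padded mount, on its tilt axis, 70 mm above the table. The mount is screwed to the table and turned about the vertical: its x axis points level from here to the pad, whose centre is 55 mm out along x and 20 mm above the axis at rest; its y axis is the tilt axis.
- plate_blue (a joint): tilt of the blue-padded plate, rad: 0 at rest against its stop, growing as the pad is pressed down, 0.38 at the hard stop. The pad centre sinks about 55 mm x sin(tilt), the pointer 131 mm x sin(tilt). A spring resists and returns it: about 4 N at the pad to start it, about 8 N at 0.2 rad
- pointer_blue (a point): the blue-padded mount's pointer: a point on its red needle, 3 mm thick, which lies level across the front of the white scale. It is rigid with the plate, 131 mm out from the tilt axis along x and 24 mm along +y, 70 mm above the table at rest, and sinks as the pad is pressed
- mark_blue (a point): centre of the green mark of the blue-padded mount: a fixed clip 14 mm high and 30 mm wide on the scale, behind the needle's path. At rest the needle stands 18 to 34 mm above this point. z is vertical
- mirror_top_orange (a point): centre of the top of the round glass mirror, 40 mm across, in the middle of the orange-padded plate, 11 mm above its tilt axis; not to be touched. The dark metal plate is a 100 mm square, 8 mm thick, centred here, its corners on the mount's x and y axes, 70 mm out; beyond it the white scale board stands 118 mm out along x, 10 to 43 mm along +y, its top 88 mm above the table
- mirror_top_blue (a point): the same mirror on the blue-padded plate. Not to be touched
- jar_mid (a point): centre of a loose upright amber glass sample jar with a black cap, 38 mm across, 55 mm high; leave alone
- lens_tube_mid (a point): centre of a loose black lens tube standing on end, 38 mm across, 52 mm high; leave alone
- driver: loose screwdriver with a yellow handle lying on the table, 170 mm long along its x axis, origin under its middle; leave alone

How it is judged:
By the outcome, as a careful person would: the job done as asked, in the order asked, and still so for the second after the job is handed in, with the robot touching nothing.
It also fails if it takes over 32 s, if anything falls off the work surface, if the arm or the gripper's body presses on something with over 40 N, if the wrist force passes 120 N, or if a joint passes its speed limit or range.

ROBOT

A 6-joint arm with a two-finger parallel gripper is mounted at the origin on the work surface. World frame = base frame: x ahead of the robot, y to its left, z up, the work surface at z = 0. Lengths are in m, angles in rad, forces in N, time in s.
With the tool pointing down it reaches from about 0.325 to 0.775 m from the base axis. Payload 5.5 kg.
Tool frame: the origin (TCP) lies between the finger pads; the fingertips stand 17 mm ahead of it and the grasp point (between the pads) lies 2 mm behind it; x points along the fingers, y is the direction in which the jaws open and shut, and the axes are right-handed (so a half turn about x gives the same grasp; the last joint's range is limited). The gripper opens to 88 mm and grips with 3 to 60 N. Pads are 20 mm wide; open, the fingers measure 115 mm over their backs; the gripper's body (75 mm by 178 mm) begins 61 mm behind the grasp point.
Start: joints at [1.222, 0.091, 1.231, -0, 1.82, -0.057], TCP at [0.173, 0.575, 0.24] pointing down, gripper open.
Joint ranges: [-2.87, 2.87], [-0.86, 2.18], [0.17, 2.46], [-1.51, 4.65], [0.06, 2.69], [-2.65, 2.65]. Speed limits (rad/s): [2.57, 2.57, 3.01, 3.14, 3.14, 3.14].

INTERFACE

Orientations are given as a unit quaternion [w, x, y, z].
In Python, from station import r, vision, sign_off gives the robot as it stands.
- The arm moves only by the tool move_arm, never from a script. Its argument "plan" is a list of rows, each a list of 3 entries, a list of its own where there are three numbers: the shift along the tool's x, y, z in m, then the turn, a rotation vector about the tool's x, y, z in rad, then the closure, from -1 (fully open) to 1 (shut), so that 0 is half open. A call has exactly 10 rows; each row is the pose to reach, as a shift and turn from the pose commanded when the call began, along the tool's axes at that moment; what a row does not reach only later rows make up. A row lasts 1/12 s, in which the tool goes at most 41.7 mm and 7.16 degrees, less where a joint would pass 70% of its speed; a pose out of reach is approached as far as the arm can. A call with a gripper value outside its range is refused whole. The fingers move at their own pace and stop on an object; "squeeze" is the grip in N (left out, the last holds). Time passes only in rows, so rows that repeat a pose let the fingers close, or fill a call up. It gives the time, the measured TCP pose, the force and the opening at its end, in the units of the state.
- r.observe(): the state, without advancing time (a new reading comes with each control period).
- vision.snapshot(name): name is "scene" or "top" or "wrist"; returns the picture (420x560x3 uint8, red, green, blue); there is no depth.
- vision.camera_params(name): a dict with "intrinsics" (3x3 intrinsics, pixels), "k1" (the pictures are not rectified: a ray, as slopes to the right and down, at radius r is drawn at 1 + k1 r^2 times it, then the intrinsics apply), "cam_to_world" (4x4, takes a point from camera to world coordinates). Camera axes: x right, y down, z forward; pixel columns grow to the right and rows downward; lengths in m; the calibration is good to about 2 mm. A picture is of the moment at which its call begins: read the wrist's pose just before it. camera_params takes no time and is no camera call; for the wrist camera it gives the pose at the moment of the call.
- sign_off(): hands the job in, once; it reports no verdict.
The state is a dict: "time": time; "joint_positions": joint angles; "qvel": joint speeds; "joint_efforts": joint torques, N m; "tcp_pos": TCP position; "tcp_rot": TCP orientation; "wrist_force": force on the tool from outside, world axes, zero at the start; "moment": the same for the moment, N m; "width": finger opening in m.
Only numpy, scipy, OpenCV 4.12 (cv2) and the standard library are available. Lean on these libraries where they do the work, as an engineer would, in place of code of your own. Each camera call takes 0.05 s, during which the arm holds its last target. There are 200 camera calls.

## Working session

There is one attempt and no reset: what is moved stays moved. The work goes in short steps, Python scripts to look and compute and a tool call to move; the robot and the scene stay as the last step left them, time stands still between calls to the robot, and variables do not carry over. Pictures are saved under pics/ and viewed, about 8 in all and at most 12, crops included, and the job is handed in when it is done.

Besides the shell and the picture viewer there is one more tool, called after ">>>" by a JSON object that holds its "api" and its "payload". move_arm: Moves the arm, as the interface text tells. Its arguments: {"type":"object","properties":{"plan":{"type":"array","items":{"type":"array"}},"squeeze":{"type":"number"}},"required":["plan"]}

```bash
mkdir -p pics; python3 - <<'E'
from station import r, vision
import cv2,numpy as np
o=r.observe(); print(o['time'],o['tcp_pos'],o['tcp_rot'],o['width'],o['wrist_force'])
for n in ("scene","top"):
    p=vision.camera_params(n); print(n,p)
    cv2.imwrite(f"pics/{n}0.png",vision.snapshot(n)[:,:,::-1])
E
```

```text
0.0 [0.17249213 0.57439692 0.23851488] [ 0.69946034  0.10211468  0.6997323  -0.10345305] 0.08760687488938006 [-0.32511463  0.31303248  0.54400454]
scene {'intrinsics': array([[500.96370632,   0.        , 277.49743749],
       [  0.        , 500.96370632, 215.70845624],
       [  0.        ,   0.        ,   1.        ]]), 'k1': 0.038908777097084145, 'cam_to_world': array([[ 0.44993378,  0.65083471, -0.61153395,  1.3595125 ],
       [ 0.89302501, -0.32165786,  0.31471027, -0.4039817 ],
       [ 0.00811966, -0.68771389, -0.72593641,  1.05289356],
       [ 0.        ,  0.        ,  0.        ,  1.        ]])}
top {'intrinsics': array([[434.97136006,   0.        , 274.56776439],
       [  0.        , 434.97136006, 210.29933602],
       [  0.        ,   0.        ,   1.        ]]), 'k1': -0.12255331168591238, 'cam_to_world': array([[-1.02197672e-01, -9.72098649e-01,  2.11139416e-01,
         2.76008456e-01],
       [-9.94764100e-01,  9.98994404e-02, -2.15519425e-02,
         2.66452688e-02],
       [-1.42095334e-04, -2.12236469e-01, -9.77218328e-01,
         1.25059177e+00],
       [ 0.00000000e+00,  0.00000000e+00,  0.00000000e+00,
         1.00000000e+00]])}
```

View pics/scene0.png

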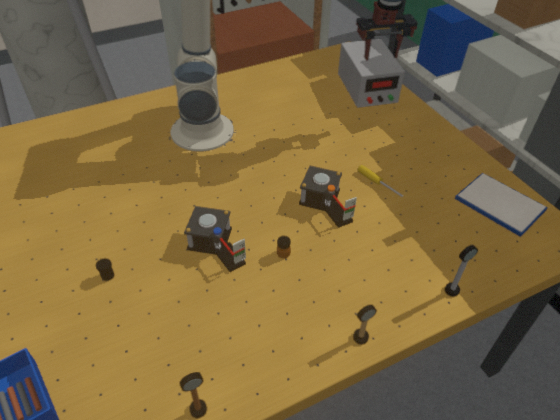

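View pics/top0.png

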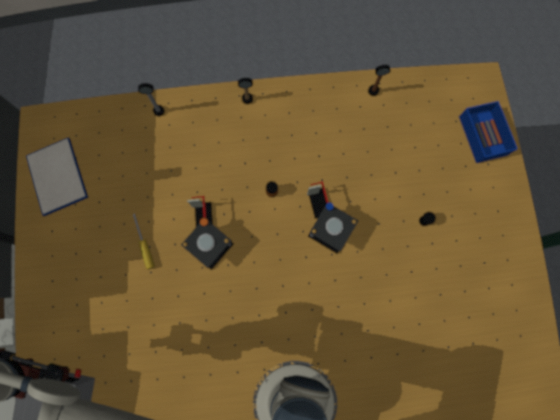

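The scene shows the orange mount at about (322,190) with its scale at (349,208); in the top view, the pad is near (204,222) and the mirror near (205,242). Next I measure by colour mask.

```bash
cat > h.py <<'E'
import cv2,numpy as np
from station import r,vision
def ray(p,uv):
    K=p['intrinsics'];T=p['cam_to_world']
    d=np.array([(uv[0]-K[0,2])/K[0,0],(uv[1]-K[1,2])/K[1,1]])
    u=d.copy()
    for _ in range(20): u=d/(1+p['k1']*(u@u))
    return T[:3,3],T[:3,:3]@np.array([u[0],u[1],1])
def onz(p,uv,z):
    o,d=ray(p,uv); return o+d*(z-o[2])/d[2]
def proj(p,X):
    T=p['cam_to_world'];c=T[:3,:3].T@(np.array(X)-T[:3,3]);u=c[:2]/c[2];u=u*(1+p['k1']*(u@u))
    return p['intrinsics'][:2,:2]@u+p['intrinsics'][:2,2]
def tri(a,b):
    (o1,d1),(o2,d2)=a,b
    s=np.linalg.lstsq(np.stack([d1,-d2],1),o2-o1,rcond=None)[0]
    A,B=o1+s[0]*d1,o2+s[1]*d2
    return (A+B)/2,np.linalg.norm(A-B)
def blobs(im,box,lo,hi,amin=4):
    x0,y0,x1,y1=box
    h=cv2.cvtColor(im[y0:y1,x0:x1],cv2.COLOR_RGB2HSV)
    m=cv2.inRange(h,np.array(lo),np.array(hi))
    n,_,s,c=cv2.connectedComponentsWithStats(m)
    return [(int(s[i,4]),(c[i]+[x0,y0]).round(2),(s[i,:4]+[x0,y0,0,0]).tolist()) for i in range(1,n) if s[i,4]>=amin]
E
python3 - <<'E'
from h import *
P={}
for n,box in (("scene",(290,155,370,235)),("top",(170,185,245,275))):
    im=cv2.imread(f"pics/{n}0.png")[:,:,::-1].copy(); 
    print(n)
    for k,lo,hi in (("orange",(5,190,150),(13,255,255)),("red",(0,150,90),(4,255,255)),("green",(40,70,40),(85,255,255)),("grey",(0,0,130),(179,60,255))):
        print(k,blobs(im,box,lo,hi))
    x0,y0,x1,y1=box
    P[n]=cv2.resize(im[y0:y1,x0:x1],(400,400*(y1-y0)//(x1-x0)),interpolation=cv2.INTER_CUBIC)[:400]
cv2.imwrite("pics/crop.png",np.hstack([P["scene"],P["top"][:400]])[:,:,::-1])
p=vision.camera_params("top"); print(onz(p,(205.5,242.5),.081),onz(p,(204.5,222),.09))
E
```

```text
scene
orange [(8, array([339.38, 202.38]), [337, 199, 6, 7])]
red [(7, array([334.57, 196.71]), [333, 195, 4, 5])]
green [(18, array([349.33, 210.5 ]), [345, 209, 9, 4])]
grey [(120, array([321.62, 177.95]), [314, 173, 15, 11]), (14, array([350.29, 199.21]), [346, 197, 10, 5])]
top
orange []
red [(24, array([203.58, 208.67]), [203, 203, 2, 14])]
green []
grey [(8, array([199.88, 244.88]), [199, 242, 4, 6])]
[0.4588043  0.19676371 0.081     ] [0.51383702 0.19421297 0.09      ]
```

View pics/crop.png

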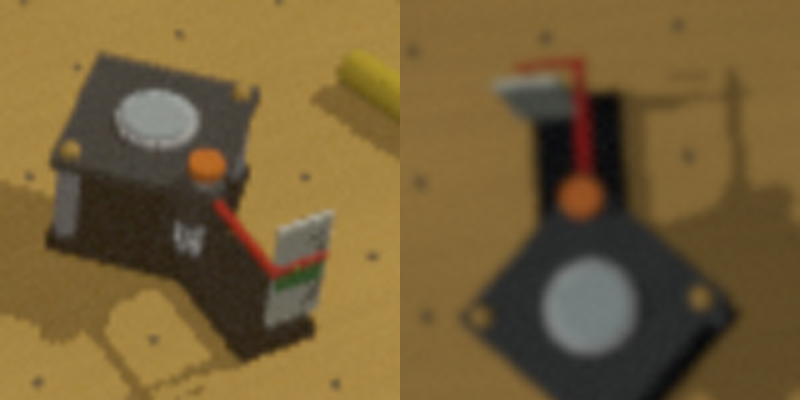

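The crop shows the pad cap at about scene (331.4,187) and top (204.1,222). The mirror is at top (205.6,242.6), and the green mark at scene (349.4,210.5) just under the red needle.

```bash
python3 - <<'E'
from h import *
from scipy.spatial.transform import Rotation as R
S=vision.camera_params("scene");T=vision.camera_params("top")
acc={}
for k in range(6):
  for n,box in (("scene",(290,155,370,235)),("top",(170,185,245,275))):
    acc.setdefault(n,[]).append(vision.snapshot(n).astype(float))
im={n:np.mean(a,0).round().astype(np.uint8) for n,a in acc.items()}
for n in im: cv2.imwrite(f"pics/avg_{n}.png",im[n][:,:,::-1])
def cen(n,box,f):
    x0,y0,x1,y1=box;a=im[n][y0:y1,x0:x1].astype(float);w=np.clip(f(a[...,0],a[...,1],a[...,2]),0,None)
    yy,xx=np.mgrid[y0:y1,x0:x1];return np.array([(w*xx).sum(),(w*yy).sum()])/w.sum()
# mirror (grey/bright): low saturation & bright
g=lambda r_,g_,b_:np.clip(b_-70,0,50)
ms=cen("scene",(311,170,333,188),lambda r_,g_,b_:np.clip(b_-80,0,50)); mt=cen("top",(194,231,217,254),g)
M,e=tri(ray(S,ms),ray(T,mt)); print("mirror",ms,mt,M,e, onz(S,ms,.081),onz(T,mt,.081))
po=cen("scene",(325,182,338,193),lambda r_,g_,b_:r_-g_-60); pt=cen("top",(198,216,211,228),lambda r_,g_,b_:r_-g_-30)
A,e=tri(ray(S,po),ray(T,pt)); print("pad",po,pt,A,e,onz(S,po,.088),onz(T,pt,.088))
gr=cen("scene",(342,206,358,217),lambda r_,g_,b_:g_-r_-10); print("green",gr)
ax=(onz(S,ms,.081)+onz(T,mt,.081))[:2]/2; pd=(onz(S,po,.088)+onz(T,pt,.088))[:2]/2
d=pd-ax; print("axis",ax,"pad",pd,"dist",np.linalg.norm(d),"yaw",np.arctan2(d[1],d[0]))
x=d/np.linalg.norm(d);y=np.array([-x[1],x[0]])
for off in (.118,.121,.124):
  o,dd=ray(S,gr); t=(off-(o[:2]-ax)@x)/(dd[:2]@x); X=o+t*dd; print("mark at off",off,"y",(X[:2]-ax)@y,"z",X[2])
print("needle proj",[proj(S,[*(ax+.131*x+v*y),.07]) for v in (.0,.024,.043)])
b=r.observe();m=R.from_quat(np.roll(b['tcp_rot'],-1)).as_matrix();print(m.round(3),b['time'],b['tcp_pos'])
cv2.imwrite("pics/w0.png",vision.snapshot("wrist")[:,:,::-1])
E
```

```text
mirror [321.22820655 178.20335924] [204.77805602 242.04368392] [0.46076043 0.19911394 0.07773633] 1.2564924462979504e-05 [0.46376705 0.19708911 0.081     ] [0.46024898 0.19863982 0.081     ]
pad [330.92485549 187.08381503] [203.53938248 220.75992439] [0.51725834 0.19641998 0.09139794] 5.987852655168269e-05 [0.51428804 0.19857266 0.088     ] [0.51795235 0.19688986 0.088     ]
green [349.06622517 210.40397351]
axis [0.46200801 0.19786447] pad [0.51612019 0.19773126] dist 0.054112343456665 yaw -0.002461661852341043
mark at off 0.118 y 0.025145444371095043 z 0.0437653913985383
mark at off 0.121 y 0.022745468223252636 z 0.04764176683342658
mark at off 0.124 y 0.020345492075410223 z 0.05151814226831464
needle proj [array([344.86726081, 209.71293955]), array([352.31347381, 206.95185617]), array([358.15393377, 204.7864494 ])]
[[ 0.     0.288  0.958]
 [ 0.     0.958 -0.288]
 [-1.     0.    -0.   ]] 0.7 [0.17259257 0.5746565  0.239692  ]
```

View pics/w0.png

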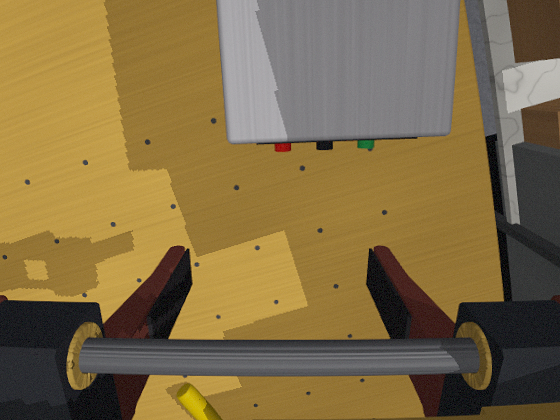

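The wrist picture's up direction is −z of the tool, which is roughly world −x. Hovering beyond the scale in the current orientation should therefore let it see the scale's front face. Next I check the camera offset.

```bash
python3 - <<'E'
from h import *
from scipy.spatial.transform import Rotation as R
b=r.observe();m=R.from_quat(np.roll(b['tcp_rot'],-1)).as_matrix()
p=vision.camera_params("wrist");W=p['cam_to_world']
print("cam pos in tool",m.T@(W[:3,3]-b['tcp_pos']),"axes in tool\n",(m.T@W[:3,:3]).round(3),p['intrinsics'],p['k1'])
for tcp in ([.70,.22,.24],[.66,.2,.24],[.66,.2,.2],[.68,.2,.18]):
    q=dict(p);Q=W.copy();Q[:3,3]+=np.array(tcp)-b['tcp_pos'];q['cam_to_world']=Q
    print(tcp,"cam",Q[:3,3],"mark",proj(q,[.582,.222,.045]),"pad",proj(q,[.517,.197,.09]),"needle",proj(q,[.593,.222,.07]))
    print((m.T@(np.array(tcp)-b['tcp_pos'])).round(3))
E
```

```text
cam pos in tool [-0.14500518 -0.00057184 -0.08251581] axes in tool
 [[ 0.001 -0.298  0.955]
 [ 1.    -0.001 -0.002]
 [ 0.001  0.955  0.298]] [[361.97517044   0.         278.79230066]
 [  0.         361.97517044 205.69077291]
 [  0.           0.           1.        ]] -0.06422488616083645
[0.7, 0.22, 0.24] cam [0.6208019  0.24318044 0.3850035 ] mark [243.57530589  57.18021076] pad [177.9773136 -26.5934072] needle [244.85942441  67.75821546]
[-0.    -0.188  0.607]
[0.66, 0.2, 0.24] cam [0.5808019  0.22318044 0.3850035 ] mark [278.4060596   95.15010513] pad [221.2013731   20.00217923] needle [282.1011836  108.17989731]
[-0.    -0.219  0.575]
[0.66, 0.2, 0.2] cam [0.5808019  0.22318044 0.3450035 ] mark [278.29037897  95.37700534] pad [211.66826621   8.05319858] needle [282.50740638 110.29971176]
[ 0.04  -0.219  0.575]
[0.68, 0.2, 0.18] cam [0.6008019  0.22318044 0.3250035 ] mark [270.3092558   68.49136796] pad [194.36685268 -34.69444707] needle [274.24286484  82.47693467]
[ 0.06  -0.213  0.594]
```

>>> {"api": "move_arm", "payload": {"plan": [[[0,-0.02,0.034],[0,0,0],1],[[0,-0.04,0.067],[0,0,0],1],[[0,-0.061,0.101],[0,0,0],1],[[0,-0.081,0.135],[0,0,0],1],[[0,-0.101,0.169],[0,0,0],1],[[0,-0.121,0.202],[0,0,0],1],[[0,-0.142,0.236],[0,0,0],1],[[0,-0.162,0.27],[0,0,0],1],[[0,-0.182,0.304],[0,0,0],1],[[0,-0.202,0.337],[0,0,0],1]], "squeeze": 20}}

```text
time: 1.58
tcp_pos: [0.4383, 0.2825, 0.2399]
tcp_rot: [0.7, 0.103, 0.699, -0.103]
wrist_force: [0.2, 1.0, 0.5]
width: 0.0247
```

```bash
cat > go.py <<'E'
from h import *
from scipy.spatial.transform import Rotation as R
import sys
b=r.observe();m=R.from_quat(np.roll(b['tcp_rot'],-1)).as_matrix()
t=np.array([float(v) for v in sys.argv[1:4]])
print(b['time'],b['tcp_pos'],b['wrist_force'],b['width'],"delta tool",(m.T@(t-b['tcp_pos'])).round(4),m.round(3))
E
python3 go.py .5165 .197 .137; python3 - <<'E'
import cv2,numpy as np
a=cv2.imread('pics/avg_scene.png')
c=a[192:222,335:367]; cv2.imwrite('pics/scale0.png',cv2.resize(c,None,fx=18,fy=18,interpolation=cv2.INTER_NEAREST))
g=c.astype(int);print((g[...,1]-g[...,2])[10:26,9:23])
E
```

```text
1.5833 [0.43829205 0.2825411  0.23990835] [0.23460333 0.98509514 0.50149636] 0.024686741547777415 delta tool [ 0.1029 -0.0595  0.0995] [[ 0.001  0.288  0.958]
 [ 0.     0.958 -0.288]
 [-1.     0.001  0.001]]
[[-30 -15  -4  -3  -2  -3  -3  -2  -4  -4  -4  -9 -29 -32]
 [-31 -16  -5  -3  -3  -3  -2  -4  -3  -3  -6 -13 -31 -33]
 [-30 -12  -4  -2  -3  -4  -3  -3  -4  -9 -14 -20 -32 -34]
 [-28  -9  -4  -3  -3  -4  -6  -8 -16 -45 -53 -53 -36 -33]
 [-31  -8  -2  -4  -7 -16 -42 -50 -71 -75 -62 -47 -34 -33]
 [-55 -18 -11 -12 -44 -68 -74 -70 -47 -38 -18 -33 -32 -33]
 [-92 -70 -63 -60 -65 -30 -35 -19   4  10   3 -30 -32 -33]
 [-88 -84 -66 -42 -22   8  12  20  23  17  -4 -30 -33 -33]
 [-54 -41  -9   9  16  22  22  21  19  10 -13 -31 -34 -33]
 [ -8   7  20  22  22  18  14   7   2  -5 -25 -32 -32 -33]
 [  4  18  19  14  11   3   0  -2  -3 -10 -25 -32 -33 -33]
 [ -1  11   2   0  -1  -3  -3  -4  -5 -10 -30 -33 -32 -33]
 [ -3   1  -2  -3  -3  -3  -4  -4  -6 -13 -31 -34 -33 -33]
 [ -2  -4  -3  -4  -3  -3  -4  -3  -4 -15 -31 -33 -33 -33]
 [ -3  -3  -4  -3  -3  -2  -3  -4  -9 -23 -31 -32 -32 -33]
 [ -4  -2  -3  -3  -3  -3  -4 -12 -26 -30 -32 -32 -32 -32]]
```

View pics/scale0.png

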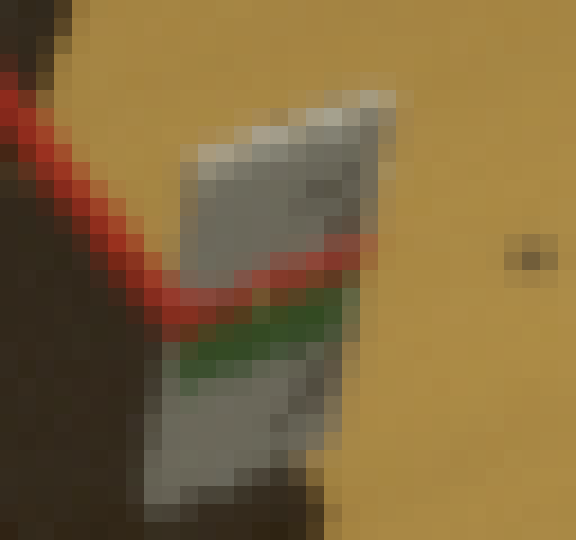

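The zoom shows the green band right under the red needle, at scene rows 208–212 and columns 345–354. Its top edge is partly hidden by the needle. I estimate the mark centre at z ≈ 0.045–0.051 and will refine it while pressing, when the needle appears below the band.

>>> {"api": "move_arm", "payload": {"plan": [[[0,-0.015,0.025],[0,0,0],1],[[0.02,-0.03,0.05],[0,0,0],1],[[0.04,-0.045,0.075],[0,0,0],1],[[0.06,-0.0595,0.0995],[0,0,0],1],[[0.08,-0.0595,0.0995],[0,0,0],1],[[0.095,-0.0595,0.0995],[0,0,0],1],[[0.105,-0.0595,0.0995],[0,0,0],1],[[0.115,-0.0595,0.0995],[0,0,0],1],[[0.12,-0.0595,0.0995],[0,0,0],1],[[0.12,-0.0595,0.0995],[0,0,0],1]]}}

```text
time: 2.42
tcp_pos: [0.5149, 0.1989, 0.1188]
tcp_rot: [0.699, 0.102, 0.7, -0.103]
wrist_force: [0.7, -0.2, 0.4]
width: 0.0004
```

```bash
python3 go.py .5165 .197 .107; python3 - <<'E'
from h import *
a=vision.snapshot("scene")[150:240,280:400]; w=vision.snapshot("wrist")
c=cv2.resize(a,(560,420),interpolation=cv2.INTER_CUBIC)
cv2.imwrite('pics/hover.png',cv2.resize(np.hstack([c,w]),(800,300))[:,:,::-1])
E
```

```text
2.4167 [0.51493313 0.19887837 0.11878336] [ 0.69694743 -0.16085265  0.42175621] 0.0003749877395954911 delta tool [ 0.0118 -0.0013  0.0021] [[-0.001  0.287  0.958]
 [-0.     0.958 -0.287]
 [-1.    -0.001 -0.001]]
```

View pics/hover.png

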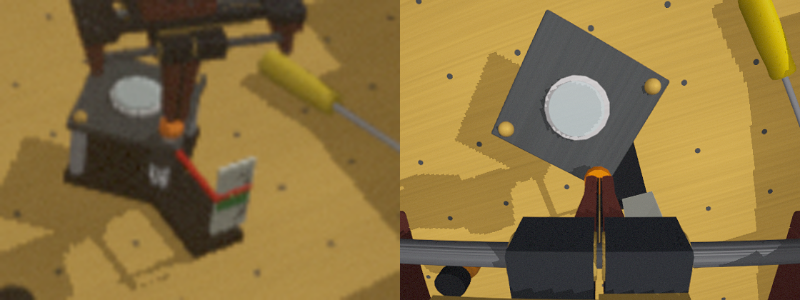

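Left shows the tips just above the pad, and right shows the mirror at wrist (249,150), clear of the fingers. Now a gentle press of about 5 mm.

>>> {"api": "move_arm", "payload": {"plan": [[[0.002,-0.001,0.002],[0,0,0],1],[[0.004,-0.001,0.002],[0,0,0],1],[[0.006,-0.001,0.002],[0,0,0],1],[[0.008,-0.001,0.002],[0,0,0],1],[[0.01,-0.001,0.002],[0,0,0],1],[[0.012,-0.001,0.002],[0,0,0],1],[[0.014,-0.001,0.002],[0,0,0],1],[[0.015,-0.001,0.002],[0,0,0],1],[[0.016,-0.001,0.002],[0,0,0],1],[[0.016,-0.001,0.002],[0,0,0],1]]}}

```text
time: 3.35
tcp_pos: [0.5179, 0.1971, 0.1048]
tcp_rot: [0.7, 0.103, 0.699, -0.103]
wrist_force: [1.9, -1.0, 4.5]
width: 0.0002
```

```bash
cat > look.py <<'E'
from h import *
import sys
b=r.observe();print(b['time'],b['tcp_pos'],b['wrist_force'])
a=np.mean([vision.snapshot("scene").astype(float) for _ in range(3)],0)
cv2.imwrite(f'pics/{sys.argv[1]}.png',cv2.resize(a[192:222,335:367].astype(np.uint8),None,fx=18,fy=18,interpolation=cv2.INTER_NEAREST)[:,:,::-1])
S=vision.camera_params("scene");ax=np.array([.462,.198])
# column profiles: needle (r-g), mark (g-r), gray, by column
for u in (347,349,351,353):
    c=a[198:222,u]; red=np.clip(c[:,0]-c[:,1]-8,0,None); gr=np.clip(c[:,1]-c[:,0]+3-0,0,None)
    v=np.arange(198,222); f=lambda w:(w*v).sum()/max(w.sum(),1)
    def z(vv,off): 
        o,d=ray(S,(u,vv));t=(ax[0]+off-o[0])/d[0];X=o+t*d;return (X[1:]*1000).round(1)
    w=gr/max(gr.max(),1); g2=np.where(w>.15,w,0)
    print(u,"needle",f(red).round(2),z(f(red),.131),"mark",f(g2).round(2),"thick px",g2.sum().round(2),z(f(g2),.118),z(f(g2),.121))
S0=proj(S,[.582,.22,.045]);print("px/mm",(proj(S,[.582,.22,.046])-S0))
E
python3 look.py p1
```

```text
3.35 [0.51790818 0.1971012  0.10479777] [ 1.89311233 -0.9921912   4.5404924 ]
347 needle 206.41 [203.1  80.4] mark 210.84 thick px 1.95 [215.8  45.1] [213.4  49. ]
349 needle 207.65 [210.6  72.2] mark 211.26 thick px 1.35 [223.   40.1] [220.6  44. ]
351 needle 209.26 [218.4  62.3] mark 209.53 thick px 2.87 [229.1  44.3] [226.6  48.2]
353 needle 213.89 [228.1  39.3] mark 208.74 thick px 1.66 [235.7  44.5] [233.2  48.4]
px/mm [ 0.03981852 -0.24830976]
```

View pics/p1.png

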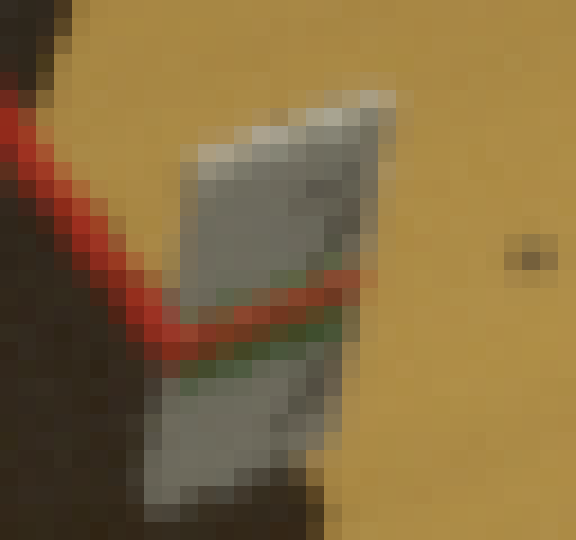

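The needle has sunk about 1.5 px (6 mm) and now crosses the band in the image, with green visible above and below it. From the band at rows 15–19.3 of the crop and the board's top edge, I put the mark centre at z ≈ 0.049–0.052, so the needle should sink about 20 mm in all. With parallax it should then appear about 3 px below the band centre. I press further in steps.

>>> {"api": "move_arm", "payload": {"plan": [[[0.0007,0,0],[0,0,0],1],[[0.0014,0,0],[0,0,0],1],[[0.002,0,0],[0,0,0],1],[[0.0026,0,0],[0,0,0],1],[[0.0032,0,0],[0,0,0],1],[[0.0038,0,0],[0,0,0],1],[[0.0042,0,0],[0,0,0],1],[[0.0046,0,0],[0,0,0],1],[[0.005,0,0],[0,0,0],1],[[0.005,0,0],[0,0,0],1]]}}

```text
time: 4.33
tcp_pos: [0.5189, 0.1971, 0.101]
tcp_rot: [0.702, 0.104, 0.698, -0.102]
wrist_force: [2.4, -0.8, 7.3]
width: 0.0003
```

```bash
python3 look.py p2; python3 - <<'E'
from h import *
S=vision.camera_params("scene")
for off in (.118,.1205,.122): print(off,proj(S,[.462+off,.222,.088]),proj(S,[.462+off,.222,.05]))
E
```

```text
4.3333 [0.51891635 0.19711816 0.10100313] [ 2.37001902 -0.79298116  7.32112821]
347 needle 208.13 [204.   73.3] mark 209.12 thick px 2.03 [214.8  52.4] [212.5  56.3]
349 needle 209.65 [211.7  63.8] mark 208.31 thick px 1.88 [221.4  52.7] [219.   56.6]
351 needle 210.68 [219.2  56.3] mark 207.56 thick px 1.79 [227.9  52.8] [225.5  56.6]
353 needle 214.32 [228.3  37.4] mark 206.91 thick px 2.21 [234.6  52.3] [232.1  56.2]
px/mm [ 0.03981852 -0.24830976]
0.118 [350.63879107 199.24692799] [349.0840623  208.91913292]
0.1205 [351.13175258 199.82281245] [349.56567449 209.49426203]
0.122 [351.42806719 200.16896257] [349.85515742 209.83994752]
```

View pics/p2.png

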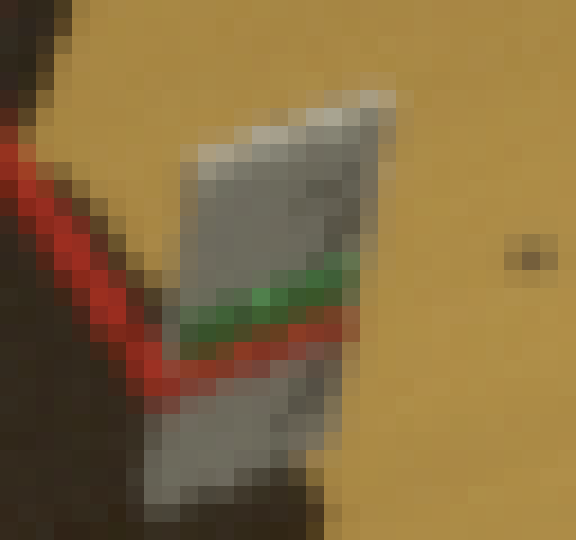

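The needle now runs along the bottom edge of the fully visible green band, at row ≈ 211.3 for u = 349.5, so it is near the upper part of the mark once parallax is allowed for. I refine that numerically against the rest picture.

```bash
cat > meas.py <<'E'
from h import *
import sys
S=vision.camera_params("scene")
def cur(n=4): return np.mean([vision.snapshot("scene").astype(float) for _ in range(n)],0)
def rows(a,u):
    c=a[:,u];rg=c[:,0]-c[:,1]; lim=range(203,216)
    k=max(lim,key=lambda i:rg[i] if rg[i]>rg[i-1] or rg[i]>rg[i+1] else -99)
    v=np.arange(k-2,k+3);w=np.clip(rg[k-2:k+3]-5,0,None);return (w*v).sum()/w.sum()
if __name__=="__main__":
    a0=cv2.imread("pics/avg_scene.png")[:,:,::-1].astype(float);a=cur()
    b=r.observe();print(b['time'],b['tcp_pos'],b['wrist_force'])
    for u in (348,349,350,351,352):
        r0,r1=rows(a0,u),rows(a,u);print(u,r0,r1,"sink mm",(r1-r0)/.2483)
    for u in (348,350,352):
        gr=lambda q:(q[203:216,u,1]-q[203:216,u,0]).round().astype(int);print(u,"rest",gr(a0),"now",gr(a))
    for s in (0,10,14,18,22):
        print(s,"needle v at u=350",np.interp(350,*zip(*sorted((proj(S,[.462+.131,.198+y,.07-s/1000])).tolist() for y in np.linspace(0,.04,9)))).round(2))
    for off in (.120,.122,.124):
      for z in (.044,.051,.058): print(off,z,"mark v at 350",np.interp(350,*zip(*sorted((proj(S,[.462+off,.198+y,z])).tolist() for y in np.linspace(0,.05,9)))).round(2))
E
python3 meas.py
```

```text
4.6833 [0.51890064 0.197125   0.10107927] [ 3.85575303 -0.92272359  7.5757275 ]
348 207.77966101694915 211.50998185117967 sink mm 15.023442747605822
349 207.14141414141415 211.19354838709677 sink mm 16.3195096483392
350 206.93430656934308 210.84728033472803 sink mm 15.759056646737607
351 206.70866141732284 210.50188679245284 sink mm 15.27678362919852
352 206.26050420168067 210.0021052631579 sink mm 15.068872579449103
348 rest [ -3  -3  -3  -7 -44 -65 -22  16  22  11  -1  -3  -3] now [ -3  -3  -3  -3  -2  17  24  -3 -81 -58 -14  -4  -2]
350 rest [ -2  -3  -6 -42 -74 -35  12  22  14   0  -3  -4  -4] now [ -2  -4  -3  -1  14  38  23 -42 -69 -24  -5  -4  -3]
352 rest [ -3  -4 -16 -71 -47   4  23  19   2  -3  -5  -6  -4] now [ -3  -2  -2   6  39  26 -32 -73 -27  -7  -5  -5  -5]
0 needle v at u=350 207.79
10 needle v at u=350 210.17
14 needle v at u=350 211.12
18 needle v at u=350 212.06
22 needle v at u=350 212.99
0.12 0.044 mark v at 350 210.58
0.12 0.051 mark v at 350 208.95
0.12 0.058 mark v at 350 207.3
0.122 0.044 mark v at 350 211.19
0.122 0.051 mark v at 350 209.55
0.122 0.058 mark v at 350 207.9
0.124 0.044 mark v at 350 211.79
0.124 0.051 mark v at 350 210.16
0.124 0.058 mark v at 350 208.51
```

```bash
python3 - <<'E'
from h import *
S=vision.camera_params("scene")
a0=cv2.imread("pics/avg_scene.png")[:,:,::-1].astype(int)
for u in (347,348,349,350,351,352): print(u,"R",a0[196:206,u,0],"B",a0[196:206,u,2])
for off in (.116,.118,.12,.122):
  print(off,[np.interp(u,*zip(*sorted((proj(S,[.462+off,.198+y,.088])).tolist() for y in np.linspace(-.01,.06,15)))).round(2) for u in (348,350,352)])
# wrist view: board top
p=vision.camera_params("wrist");w=vision.snapshot("wrist")
print("board top corners predicted",[proj(p,[.462+x,.198+y,.088]).round(1) for x in (.118,.122) for y in (.01,.043)], "needle",[proj(p,[.593,.198+y,.0535]).round(1) for y in (.01,.043)])
cv2.imwrite("pics/w2.png",cv2.resize(w[200:360,250:450],(800,600),interpolation=cv2.INTER_CUBIC)[:,:,::-1])
E
```

```text
347 R [165 166 166 167 164 131 110 108 107 108] B [ 67  69  68  85 132 111  93  92  91  92]
348 R [165 166 168 166 150 120 108 108 107 107] B [ 66  68  75 107 121 103  92  91  90  90]
349 R [166 166 166 167 136 112 108 108 108 108] B [ 68  67  83 138 119  96  91  92  91  91]
350 R [165 166 155 162 130 110 108 107 107 108] B [ 67  68  82 138 114  94  90  90  90  88]
351 R [166 166 164 148 120 108 104 100 104 110] B [ 68  74 106 121 103  91  88  83  87  87]
352 R [167 165 165 132 110 105  90  98 105 115] B [ 68  81 132 112  94  89  74  82  88  86]
0.116 [np.float64(199.61), np.float64(198.88), np.float64(198.14)]
0.118 [np.float64(200.22), np.float64(199.48), np.float64(198.75)]
0.12 [np.float64(200.82), np.float64(200.09), np.float64(199.35)]
0.122 [np.float64(201.43), np.float64(200.69), np.float64(199.96)]
board top corners predicted [array([332.5, 362.3]), array([392.5, 347.1]), array([334.2, 367.9]), array([393.8, 352.9])] needle [array([329.9, 339.9]), array([380.3, 326.9])]
```

View pics/w2.png

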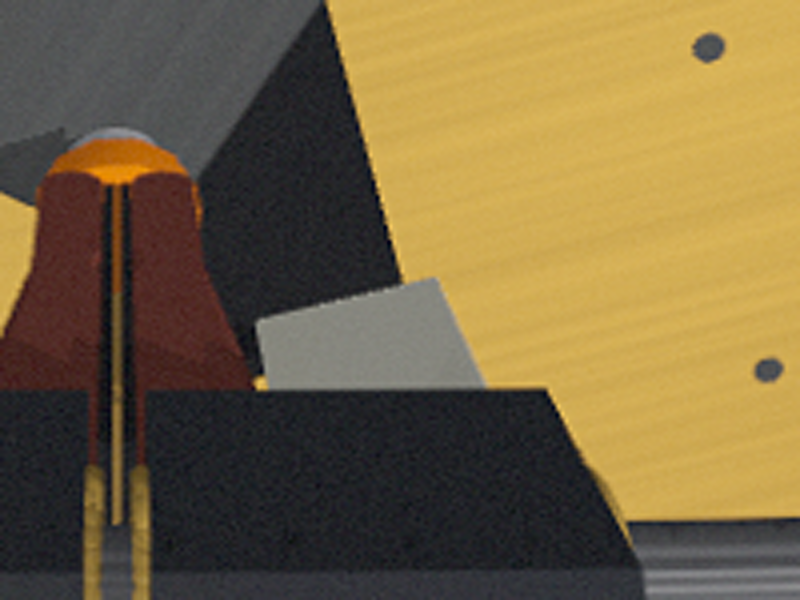

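The wrist crop shows the tips squarely on the pad and away from the mirror. The needle is 16.3 mm down, at z ≈ 0.0537, and the mark centre comes out at about 0.047–0.052. I go about 4 mm further at the needle.

>>> {"api": "move_arm", "payload": {"plan": [[[0.0005,0,0],[0,0,0],1],[[0.001,0,0],[0,0,0],1],[[0.0015,0,0],[0,0,0],1],[[0.0018,0,0],[0,0,0],1],[[0.002,0,0],[0,0,0],1],[[0.002,0,0],[0,0,0],1],[[0.002,0,0],[0,0,0],1],[[0.002,0,0],[0,0,0],1],[[0.002,0,0],[0,0,0],1],[[0.002,0,0],[0,0,0],1]]}}

```text
time: 5.57
tcp_pos: [0.5193, 0.1971, 0.0995]
tcp_rot: [0.702, 0.104, 0.697, -0.102]
wrist_force: [3.8, -1.0, 8.1]
width: 0.0006
```

```bash
python3 meas.py | head -9; python3 look.py p3 | head -1
```

```text
5.7667 [0.51926856 0.19713176 0.09945476] [ 3.63991897 -1.49495092  8.53551735]
348 207.77966101694915 212.47924528301886 sink mm 18.92704094268911
349 207.14141414141415 211.89473684210526 sink mm 19.143466374108396
350 206.93430656934308 211.51192660550458 sink mm 18.43584388305077
351 206.70866141732284 211.23946037099495 sink mm 18.247277300330666
352 206.26050420168067 211.0090909090909 sink mm 19.12439270000091
348 rest [ -3  -3  -3  -7 -44 -65 -22  16  22  11  -1  -3  -3] now [ -2  -3  -3  -2   0  18  25  25  -4 -82 -53 -13  -4]
350 rest [ -2  -3  -6 -42 -74 -35  12  22  14   0  -3  -4  -4] now [ -4  -4  -3  -1  14  38  32  -1 -80 -57 -14  -4  -4]
352 rest [ -3  -4 -16 -71 -47   4  23  19   2  -3  -5  -6  -4] now [ -4  -2  -1   4  39  35  17 -42 -73 -33 -10  -5  -5]
5.7667 [0.51926856 0.19713176 0.09945476] [ 3.63991897 -1.49495092  8.53551735]
```

View pics/p3.png

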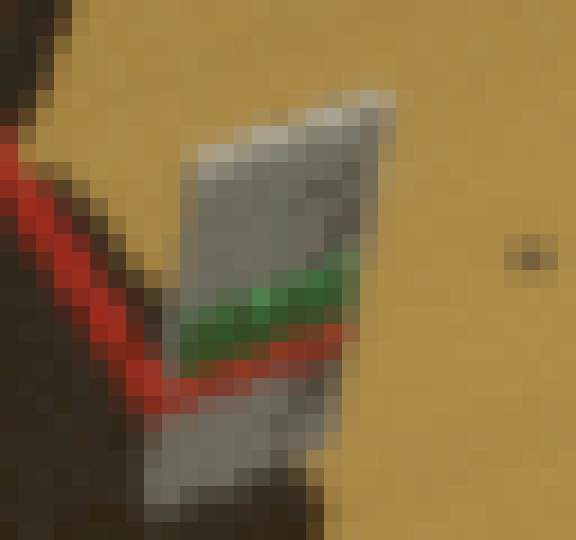

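The needle has sunk ≈ 19.7 mm (z ≈ 0.050) and sits just at or below the lower edge of the band in the image, which with parallax is near the mark's middle. I nudge it slightly to be robust to the uncertainty, then hold.

>>> {"api": "move_arm", "payload": {"plan": [[[0.0002,0,0],[0,0,0],1],[[0.0004,0,0],[0,0,0],1],[[0.0004,0,0],[0,0,0],1],[[0.0004,0,0],[0,0,0],1],[[0.0004,0,0],[0,0,0],1],[[0.0004,0,0],[0,0,0],1],[[0.0004,0,0],[0,0,0],1],[[0.0004,0,0],[0,0,0],1],[[0.0004,0,0],[0,0,0],1],[[0.0004,0,0],[0,0,0],1]]}}

```text
time: 6.75
tcp_pos: [0.5193, 0.1971, 0.0991]
tcp_rot: [0.702, 0.104, 0.697, -0.102]
wrist_force: [3.9, -1.0, 7.6]
width: 0.0005
```

```bash
python3 meas.py | head -6
```

```text
6.95 [0.5193239  0.19710728 0.09911006] [ 3.83687866 -0.94166551  8.90553152]
348 207.77966101694915 212.50275229357797 sink mm 19.0217127532373
349 207.14141414141415 212.11046511627907 sink mm 20.012287454147916
350 206.93430656934308 211.830866807611 sink mm 19.72033926003991
351 206.70866141732284 211.5438282647585 sink mm 19.47308436341385
352 206.26050420168067 211.0639534883721 sink mm 19.345345496139476
```

The needle is at z ≈ 0.0495, inside the mark for over a second. Releasing straight up.

>>> {"api": "move_arm", "payload": {"plan": [[[-0.003,0,0],[0,0,0],1],[[-0.006,0,0],[0,0,0],1],[[-0.01,0,0],[0,0,0],1],[[-0.015,0,0],[0,0,0],1],[[-0.022,0,0],[0,0,0],1],[[-0.032,0,0],[0,0,0],1],[[-0.045,0,0],[0,0,0],1],[[-0.06,0,0],[0,0,0],1],[[-0.075,0,0],[0,0,0],1],[[-0.075,0,0],[0,0,0],1]]}}

```text
time: 7.78
tcp_pos: [0.5184, 0.1976, 0.176]
tcp_rot: [0.702, 0.104, 0.698, -0.102]
wrist_force: [0.0, -0.1, 0.3]
width: 0.0001
```

```bash
python3 meas.py | head -6; python3 - <<'E'
from h import *
a0=cv2.imread("pics/avg_scene.png")[:,:,::-1].astype(int);a=vision.snapshot("scene").astype(int)
d=np.abs(a-a0).max(2); print("diff around blue mount/jar",(d[200:290,90:300]>50).sum(),"driver",(d[160:200,357:410]>50).sum())
cv2.imwrite("pics/end.png",a[140:290,80:420].astype(np.uint8)[:,:,::-1])
E
```

```text
7.9833 [0.51676821 0.19701225 0.17034646] [-0.85434553  0.08564435 -0.26063125]
348 207.77966101694915 207.77373737373736 sink mm -0.023856799080898376
349 207.14141414141415 207.15671641791045 sink mm 0.06162817759283038
350 206.93430656934308 206.90535714285716 sink mm -0.11659052148982245
351 206.70866141732284 206.70291262135922 sink mm -0.023152621681942036
352 206.26050420168067 206.2712215320911 sink mm 0.04316282887803108
diff around blue mount/jar 0 driver 0
```

View pics/end.png

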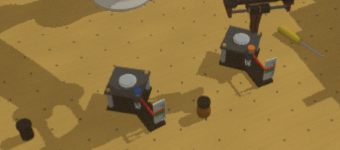

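The plate is back at rest, the gripper is clear, and everything else is unchanged.

```bash
python3 -c "
from station import sign_off; print(sign_off())"
```

```text
the job is handed in; nothing more can be done
None
```

I pressed the orange pad straight down with the closed fingertips, held it, let it spring back, and handed the job in at about 8 s.

- **Press and hold:** The needle sank about 19.7 mm, then about 20.5 mm after a small nudge. I held it there for roughly 1.5 s, with a push of about 8–9 N.
- **Needle position against the mark:** I put the needle at about 49.5 mm above the table while it was held. The mark's centre came out between 47 and 52 mm, so the needle was inside the 14 mm mark for any value in that range.
- **After release:** The needle is back within about 0.1 mm of where it stood at rest, and the wrist force is about zero. Pictures before and after show no change at the blue mount, the jar and lens tube, or the screwdriver. The fingers stayed clear of the mirror.
- **Disagreement:** The height of the mark depended on how far the green clip stands out from the board, which I could not measure well. Under the least favourable assumption its centre could be as low as 44 mm. The needle would then still have been in the mark, but only near its top edge.

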